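# Lubricate the saw blade and hold the inching lever at mid-travel

### The arm

A 6-joint arm with a two-finger parallel gripper is mounted at the origin on the work surface. World frame = base frame: x ahead of the robot, y to its left, z up, the work surface at z = 0. Lengths are in mm, angles in rad, forces in N, time in s.
With the tool pointing down it reaches from about 300 to 775 mm from the base axis. Payload 14.6 kg.
Tool frame: the origin (TCP) lies between the finger pads; the fingertips stand manip.tip_reach ahead of it and the grasp point (between the pads) lies 5 mm behind it (manip.tip_reach is the distance from the TCP to the fingertips, in mm); z points along the fingers, y is the line along which they close (so a half turn about z gives the same grasp; the last joint's range is limited). The gripper opens to 94 mm and grips with 3 to 60 N. Pads are 16 mm wide; open, the fingers measure 119 mm over their backs; the gripper's body (75 mm by 177 mm) begins 78 mm behind the grasp point.
Start: joints at [-1.228, 0.3, 1.521, -0, 1.321, -0.067], TCP at [219.126, -504.453, 219.446] pointing down, gripper open.
Joint ranges: [-3.03, 3.03], [-0.79, 2.21], [0.23, 2.52], [-1.04, 4.18], [0, 3.07], [-2.55, 2.55]. Speed limits (rad/s): [2.22, 2.22, 2.57, 3.14, 3.14, 3.14].

### API

Orientations are given as [roll, pitch, yaw] about the fixed x, y, z axes, in that order (R = Rz(yaw) Ry(pitch) Rx(roll)).
In Python, from cell import manip gives the robot as it stands. The module is installed in compiled form; this text tells all that it offers.
- The arm moves only by the shell command python3 -m creep 'ROWS' [FORCE]. ROWS is JSON, a list of rows, each a list of 3 entries, a list of its own where there are three numbers: the opening, from -1 (shut) to 1 (fully open), then the shift along the tool's x, y, z in cm, then the turn about the tool's z in units of 5 degrees (1.0 is 5 degrees). In form: [[grip, [tx, ty, tz], roll], ...]. A call has 1 to 12 rows; each row is the pose to reach, as a shift and turn from the pose commanded when the call began, along the tool's axes at that moment; what a row does not reach only later rows make up. A row lasts 1/10 s, in which the tool goes at most 50 mm and 8.59 degrees, less where a joint would pass 70% of its speed; a pose out of reach is approached as far as the arm can. A call with a gripper value outside its range is refused whole. The fingers move at their own pace and stop on an object; FORCE is the grip in N (left out, the last holds). Time passes only in rows, so rows that repeat a pose let the fingers close. It gives the time, the measured TCP pose, the force, the opening and the grip force at its end, in the units of the state.
- manip.read_state(): the state, without advancing time (a new reading comes with each control period).
- manip.camera(name): name is "scene" or "top"; returns the picture (420x560x3 uint8, red, green, blue); there is no depth.
- manip.camera_params(name): a dict with "fovy" (degrees; the focal length in pixels is half the picture's height over the tangent of half this angle, whatever the lens; pixels are square), "cx", "cy" (the principal point, pixels), "origin" and "attitude" of the camera in the world. Camera axes: x right, y down, z forward; pixel columns grow to the right and rows downward; lengths in mm; the calibration is good to about 2 mm. A picture is of the moment at which its call begins. camera_params takes no time and is no camera call.
- manip.sign_off(): hands the job in; it is judged then, once.
The state is a dict: "clock": time; "joints": joint angles; "qd": joint speeds; "effort": joint torques, N m; "eef_pos": TCP position; "eef_rot": TCP orientation; "wrist_force": force on the tool from outside, world axes, zero at the start; "moment": the same for the moment, N m; "finger_gap": finger opening in mm; "finger_force": force on a finger pad.
Only numpy, scipy, OpenCV 4.12 (cv2) and the standard library are available. Lean on these libraries where they do the work, as an engineer would, in place of code of your own. Each camera call takes 0.05 s, during which the arm holds its last target. There are 200 camera calls.

### The job

Give the saw blade a shot of lubricant: press the cap of the clamped spray can right down and let it come up again. Then press the sprung inching lever with the fingers to half of its travel, its pointer between the two raised marks, and keep holding it there so that the blade creeps round: finish while still holding it. Never push the lever down to its bottom stop, which trips the saw, and leave the loose things lying about where they are.

Things in the scene. Friction and masses are not known exactly. Their poses are not given: they have to be found in the camera images.
- spray_can: Upright bare-metal spray can, 66 mm in diameter, fixed in a 90 x 90 mm dark steel holder plate on the saw table; origin at the middle of the plate's underside on the table, z up, the nozzle looks along its +x. Its shoulder is 186 mm above the table. It cannot be moved.
- cap_top (a point): Centre of the flat top of the can's white sprung cap (a disc 34 mm in diameter, 22 mm high, on the can's axis), 218 mm above the table when up; it goes straight down when pressed.
- cap (a joint): Travel of the spray cap in m: 0 = up, 0.008 = right down on its stop. It springs back up. It takes 2.5 N to start it and 7 N to hold it right down.
- lever_post: Fixed grey post of the inching lever, foot 110 x 100 mm, steel cheeks 145 mm high. Origin on the table under the hinge, z up; the lever sticks out along its -x. The level hinge lies along y, 120 mm up. Beside the lever (+y side) stands a dark plate, 13 to 63 mm out from the hinge, 140 mm high, with two light raised marks; the light pin on the lever 69 mm out is its pointer.
- lever_pad (a point): Centre of the top face of the lever's flat black square press pad (44 x 44 mm, 12 mm thick), 118 mm out from the hinge along the lever and 10 mm above the lever's middle line; 130 mm above the table when released. It moves with the lever: about 35 mm lower at half travel, 68 mm lower at the bottom stop.
- jog_lever (a joint): Angle of the inching lever in rad: 0 = released, level; grows as the pad is pressed down; 0.30 = half travel; 0.60 = bottom stop. The raised marks stand at 0.19 and 0.41 (pad about 22 and 48 mm below its released height). It springs back when let go; the pad takes about 2.5 N to start, 7 N at half travel, 12 N at the bottom.
- tin: Bystander: loose lidded plastic tin, 68 mm in diameter, 110 mm high, without a nozzle; origin at the centre of its underside.
- profile: Bystander: loose aluminium block, 40 x 100 x 40 mm; origin at the centre of its underside, long side along its y.
- offcut: Bystander: loose plywood strip, 50 x 140 x 18 mm; origin at the centre of its underside, long side along its y.
- spanner: Bystander: loose steel spanner lying flat on the table, long side along its x; origin at its underside.
Mind the look-alikes: they are no part of the job. There is more than one size of the spray_can; the job needs the larger.

How it is judged:
By the outcome, as a careful person would: the job done as asked, in the order asked, and still so for the second after the job is handed in, while the arm keeps its last pose, push and grip.
It also fails if it takes over 43 s, if anything falls off the work surface, if the arm or the gripper's body presses on something with over 40 N, if the wrist force passes 120 N, or if a joint passes its speed limit or range.

## Working session

There is one attempt and no reset: what is moved stays moved. The work goes in short steps, Python scripts to look and compute and a shell command to move; the robot and the scene stay as the last step left them, time stands still between calls to the robot, and variables do not carry over. Pictures are saved under pics/ and viewed, at most 10 in all, crops included, and the job is handed in when it is done.

```bash
mkdir -p pics
python3 - <<'E'
from cell import manip
import cv2
for n in("scene","top"):
    cv2.imwrite(f"pics/{n}0.png",manip.camera(n)[:,:,::-1]); print(n,manip.camera_params(n))
print(manip.tip_reach,manip.read_state())
E
```

```text
scene {'fovy': 52.98063962970601, 'cx': 283.88567786234375, 'cy': 208.99688777500572, 'origin': array([965.37057637, 483.01059112, 736.34517333]), 'attitude': array([-2.35048497, -0.00791714,  2.4717822 ])}
top {'fovy': 44.97740677739753, 'cx': 278.63455900320554, 'cy': 210.8216949746533, 'origin': array([ 371.2147305 ,    8.95730091, 1368.98255701]), 'attitude': array([-2.97234681,  0.00948382, -1.54344208])}
14.0 {'clock': 0.1, 'joints': array([-1.22761249e+00,  3.00411364e-01,  1.52149610e+00, -8.92140768e-06,
        1.32071695e+00, -6.65876651e-02]), 'qd': array([ 0.00095691, -0.00302659, -0.00130987, -0.00121583, -0.00046189,
        0.00046763]), 'effort': array([ 4.05109429e-03, -5.32631207e+01, -3.53281975e+01,  7.10032973e-02,
        2.34478764e-02, -1.05652928e-04]), 'eef_pos': array([ 219.0482539 , -504.26129884,  218.95504434]), 'eef_rot': array([-3.14056261e+00, -6.00290537e-05,  4.09773680e-01]), 'wrist_force': array([ 0.05886901, -0.56942135, -0.40437326]), 'moment': array([-0.0358085 , -0.00447533,  0.0042564 ]), 'finger_force': 0.0, 'finger_gap': 93.9982183168358}
```

View pics/scene0.png

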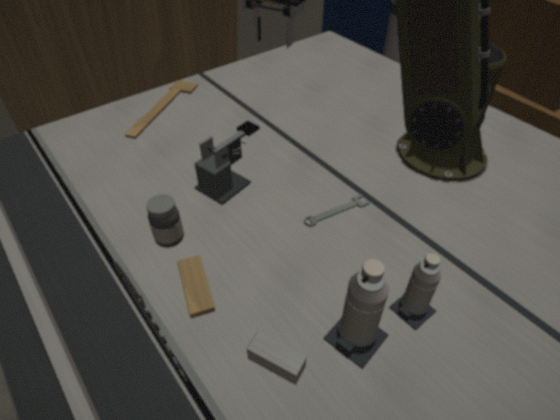

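View pics/top0.png

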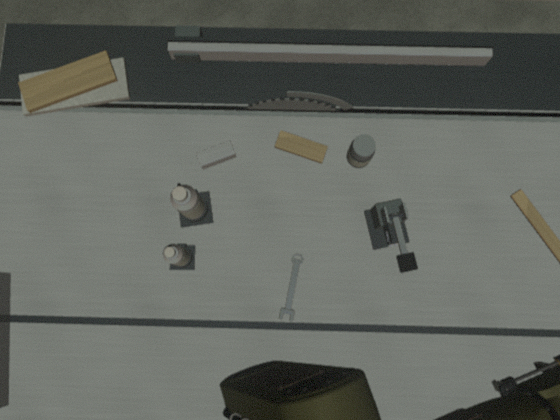

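The scene view shows two spray cans: a large one with its cap at about (373,268) and a small one with its cap at about (431,260). In the top view their caps are at about (180,193) and (170,254). The larger can on the larger plate fits the description. The lever pad is at scene (248,128) and top (406,262). Next I'll enlarge these areas and triangulate.

```bash
cat > h.py <<'E'
import numpy as np,cv2
from cell import manip
from scipy.spatial.transform import Rotation as R
def ray(n,u,v):
    p=manip.camera_params(n); f=210/np.tan(np.radians(p['fovy']/2))
    d=R.from_euler('xyz',p['attitude']).as_matrix()@np.array([(u-p['cx'])/f,(v-p['cy'])/f,1]); return p['origin'],d/np.linalg.norm(d)
def plane(n,u,v,z):
    o,d=ray(n,u,v); return o+d*(z-o[2])/d[2]
def tri(a,b):
    (o,d),(p,e)=ray('scene',*a),ray('top',*b)
    s=np.linalg.lstsq(np.c_[d,-e],p-o,rcond=None)[0]; x,y=o+d*s[0],p+e*s[1]
    return (x+y)/2,np.linalg.norm(x-y)
def blobs(img,roi,cond,mn=20):
    x0,y0,x1,y1=roi; c=img[y0:y1,x0:x1].astype(int); m=cond(c).astype(np.uint8)
    n,l,s,ce=cv2.connectedComponentsWithStats(m)
    return [(s[i,4],s[i,:4]+[x0,y0,0,0],ce[i]+[x0,y0]) for i in range(1,n) if s[i,4]>=mn]
E
python3 - <<'E'
from h import *
S=cv2.imread('pics/scene0.png')[:,:,::-1];T=cv2.imread('pics/top0.png')[:,:,::-1]
crop=lambda I,x,y,w,h,k:cv2.resize(I[y:y+h,x:x+w],(w*k,h*k),interpolation=cv2.INTER_CUBIC)
a=[crop(S,325,245,130,100,3),crop(T,150,170,130,100,3),crop(S,180,110,130,100,3),crop(T,340,185,130,100,3)]
im=np.vstack([np.hstack(a[:2]),np.hstack(a[2:])]); im=np.clip(im*1.6,0,255).astype(np.uint8)
cv2.imwrite('pics/c1.png',im[:,:,::-1])
for n,I,r in(('S',S,(350,250,450,285)),('T',T,(160,175,215,270))):
  for th in(120,135,150):print(n,'cap',th,blobs(I,r,lambda c:c.min(2)>th))
for n,I,r in(('S',S,(225,110,270,145)),('T',T,(385,240,430,285))):
  for th in(25,40,):print(n,'pad',th,blobs(I,r,lambda c:c.max(2)<th))
E
```

```text
S cap 120 [(np.int32(96), array([427, 254,  13,   9]), array([433.125     , 257.85416667])), (np.int32(249), array([364, 259,  21,  16]), array([373.99598394, 266.32931727]))]
S cap 135 []
S cap 150 []
T cap 120 [(np.int32(124), array([173, 188,  13,  12]), array([178.73387097, 193.33870968])), (np.int32(64), array([165, 248,   9,   9]), array([168.84375 , 252.140625]))]
T cap 135 []
T cap 150 []
S pad 25 [(np.int32(69), array([245, 123,  13,  11]), array([249.82608696, 128.10144928])), (np.int32(21), array([239, 124,   7,   6]), array([242.71428571, 126.9047619 ]))]
S pad 40 [(np.int32(148), array([238, 122,  20,  13]), array([247.86486486, 127.79054054])), (np.int32(35), array([230, 139,  10,   6]), array([235.68571429, 142.37142857]))]
T pad 25 []
T pad 40 [(np.int32(64), array([398, 254,  17,  12]), array([405.78125, 259.25   ])), (np.int32(40), array([400, 263,  16,   8]), array([408.5  , 266.525]))]
```

View pics/c1.png

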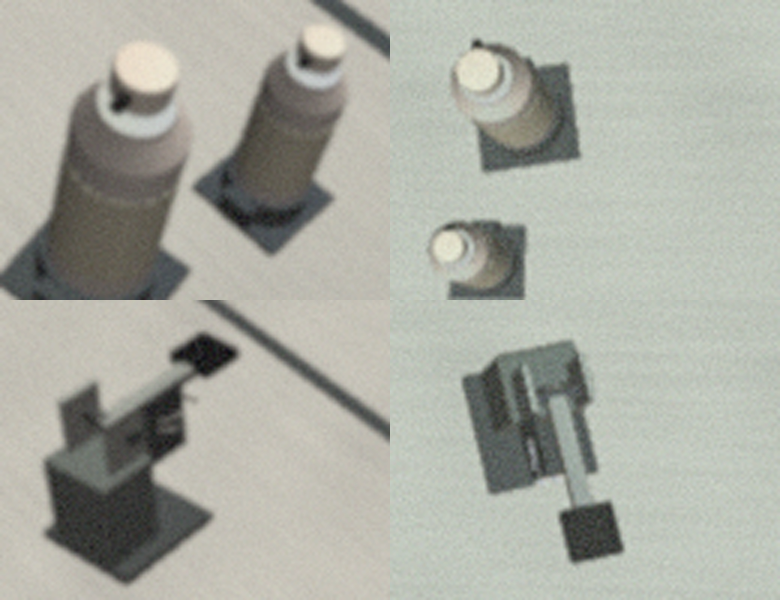

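The crop confirms it. The large can is on the left in the scene view, with its cap top at (373.8,266.8), and its cap top is at (179.2,193.3) in the top view. The pad is at scene (248,127) and top (406.8,262).

Run:
```python
from h import *
np.set_printoptions(precision=1,suppress=True)
print('cap',tri((373.7,266.7),(179,193.3)),plane('scene',373.7,266.7,218),plane('top',179,193.3,218))
print('small',tri((433,258.2),(169,252.2)))
print('pad',tri((248,127.4),(406.7,261.8)),plane('scene',248,127.4,130),plane('top',406.7,261.8,130))
# lever direction, along lever middle line in top view (z~124)
a=plane('top',340+(585-390)/3,185+(505-300)/3,124);b=plane('top',340+(560-390)/3,185+(400-300)/3,124)
print('leverdir(out)',a,b,np.degrees(np.arctan2(*(a-b)[1::-1])))
# plate centre of can
I=cv2.imread('pics/top0.png')
cs=[(569,63),(580,157),(483,171)]
for u,v in cs: print('plate',plane('top',150+(u-390)/3,170+v/3,6))
```

```text
cap (array([603.7, 257.7, 215.1]), np.float64(0.9225083459344643)) [606.  258.6 218. ] [602.8 257.5 218. ]
small (array([470.5, 285. , 160.4]), np.float64(0.4352603794681072))
pad (array([ 465.2, -289.3,  124.5]), np.float64(0.32154454458021126)) [ 469.6 -282.2  130. ] [ 464.9 -288.1  130. ]
leverdir(out) [ 485.9 -285.7  124. ] [ 572.2 -266.4  124. ] -167.36485065514918
plate [654.1 219.2   6. ]
plate [567.4 204.9   6. ]
plate [552.3 292.2   6. ]
```

Both measurements agree with the descriptions:
- The cap top is at about (603.5, 257.2), at a measured height of 215 (218 given), and the plate centre is at (603, 256).
- The pad is at about (465.5, -288), and the lever axis is at about 12.6° yaw.

First move: close the fingers, rise, travel to above the cap and turn to align with the lever.

```bash
python3 -m creep '[[-1,[0,0,-5],0],[-1,[0,0,-8],0],[-1,[65.6,-54.5,-8],2.2],[-1,[65.6,-54.5,-8],2.2],[-1,[65.6,-54.5,-8],2.2],[-1,[65.6,-54.5,-8],2.2],[-1,[65.6,-54.5,-8],2.2],[-1,[65.6,-54.5,-8],2.2],[-1,[65.6,-54.5,-8],2.2],[-1,[65.6,-54.5,-8],2.2],[-1,[65.6,-54.5,-8],2.2],[-1,[65.6,-54.5,-8],2.2]]' 20
```

```text
clock: 1.3
eef_pos: [444.9, -56.1, 299.4]
eef_rot: [3.142, -0.0, 0.218]
wrist_force: [0.6, -0.5, -0.4]
finger_gap: 2.1
finger_force: 0.0
```

```bash
python3 -m creep '[[-1,[0,0,0],0],[-1,[0,0,0],0]]'
python3 - <<'E'
from h import *
s=manip.read_state();M=R.from_euler('xyz',s['eef_rot']).as_matrix()
print(s['eef_pos'],M.T@(np.array([603.5,257.2,250])-s['eef_pos'])/10)
E
```

```text
clock: 1.5
eef_pos: [444.6, -57.5, 299.1]
eef_rot: [-3.141, 0.001, 0.22]
wrist_force: [-0.4, -0.8, 0.2]
finger_gap: 0.4
finger_force: 0.0
[444.56290876 -57.51966359 299.08359429] [ 22.38944446 -27.23862473   4.89456313]
```

```bash
python3 -m creep '[[-1,[22.4,-27.2,0],0],[-1,[22.4,-27.2,0],0],[-1,[22.4,-27.2,0],0],[-1,[22.4,-27.2,0],0],[-1,[22.4,-27.2,0],0],[-1,[22.4,-27.2,0],0],[-1,[22.4,-27.2,0],0],[-1,[22.4,-27.2,0],0],[-1,[22.4,-27.2,2.5],0],[-1,[22.4,-27.2,4.9],0],[-1,[22.4,-27.2,4.9],0],[-1,[22.4,-27.2,4.9],0]]'
python3 - <<'E'
from h import *
I=[manip.camera(n) for n in('scene','top')]
im=np.hstack([cv2.resize(I[0][205:335,320:450],(390,390),interpolation=2),cv2.resize(I[1][150:280,130:260],(390,390),interpolation=2)])
cv2.imwrite('pics/c2.png',np.clip(im*1.6,0,255).astype(np.uint8)[:,:,::-1])
E
```

```text
clock: 2.7
eef_pos: [604.9, 254.2, 251.4]
eef_rot: [3.141, -0.0, 0.216]
wrist_force: [-0.8, -0.0, 1.1]
finger_gap: 0.4
finger_force: 0.0
```

View pics/c2.png

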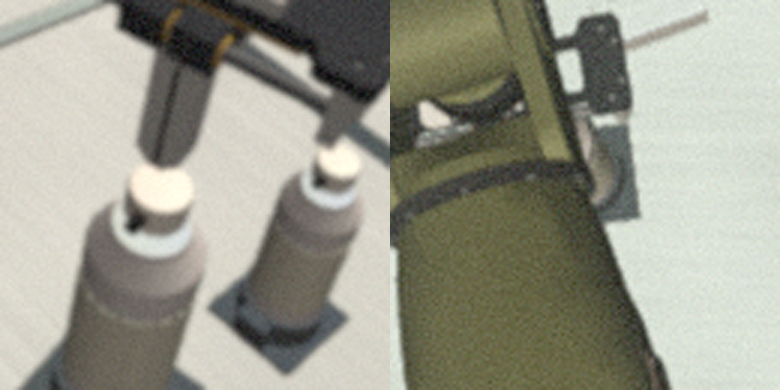

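The fingertips are centred just above the large cap. I can see a rod-like part beside the gripper near the small can in the scene crop, at about (335,120). I'll check where it really is before pressing.

Run:
```python
from h import *
I=[manip.camera(n) for n in('scene','top')]
im=np.hstack([cv2.resize(I[0][90:290,290:480],(390,410),interpolation=2),cv2.resize(I[1][90:290,120:310],(390,410),interpolation=2)])
cv2.imwrite('pics/c3.png',np.clip(im*1.7,0,255).astype(np.uint8)[:,:,::-1])
print(tri((435,236.7),(208,166)),tri((428,251.7),(235,155)))
s=manip.read_state();M=R.from_euler('xyz',s['eef_rot']).as_matrix()
print(s['eef_pos'],M.T@(np.array([603.5,257.2,236])-s['eef_pos'])/10)
```

```text
(array([611.10725422, 248.57358372, 319.47719518]), np.float64(156.5884274086419)) (array([631.37494334, 222.5092399 , 304.62810532]), np.float64(217.55192036656484))
[604.88387032 255.38928142 251.97586522] [-0.09943536 -0.2062465   1.59743409]
```

View pics/c3.png

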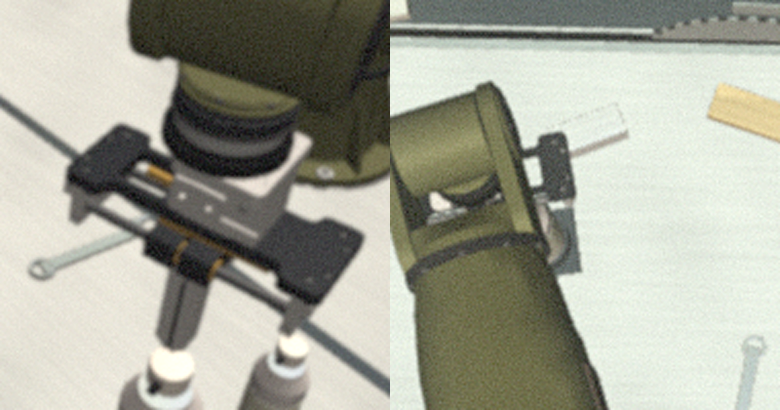

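It is only the gripper's wing, well above the small can, and the light "rod" in the top view is the profile block. Pressing the cap.

```bash
python3 -m creep '[[-1,[0,-0.1,1.0],0],[-1,[0,-0.1,1.6],0],[-1,[0,-0.1,2.0],0],[-1,[0,-0.1,2.3],0],[-1,[0,-0.1,2.5],0],[-1,[0,-0.1,2.6],0],[-1,[0,-0.1,2.6],0],[-1,[0,-0.1,2.6],0]]'
```

```text
clock: 3.7
eef_pos: [604.1, 256.8, 225.1]
eef_rot: [-3.141, -0.0, 0.218]
wrist_force: [-3.7, -0.4, 6.4]
finger_gap: 0.1
finger_force: 3.2
```

```bash
python3 -m creep '[[-1,[0,0,0.1],0],[-1,[0,0,0.2],0],[-1,[0,0,0.3],0],[-1,[0,0,0.3],0],[-1,[0,0,0.3],0]]'
```

```text
clock: 4.2
eef_pos: [604.3, 256.8, 224.1]
eef_rot: [-3.141, -0.002, 0.218]
wrist_force: [-8.2, -2.5, 18.3]
finger_gap: 0.3
finger_force: 9.4
```

The force rose to 18 N at 224 mm, so the cap is on its stop. I'll release it, rise and travel over to the lever pad.

```bash
python3 -m creep '[[-1,[0,0,-1],0],[-1,[0,0,-3],0],[-1,[0,0,-5],0],[-1,[0,0,-6],0],[-1,[-25.3,50.2,-6],0],[-1,[-25.3,50.2,-6],0],[-1,[-25.3,50.2,-6],0],[-1,[-25.3,50.2,-6],0],[-1,[-25.3,50.2,-6],0],[-1,[-25.3,50.2,-6],0],[-1,[-25.3,50.2,-6],0],[-1,[-25.3,50.2,-6],0]]'; python3 -m creep '[[-1,[0,0,0],0],[-1,[0,0,0],0]]'
python3 - <<'E'
from h import *
s=manip.read_state();M=R.from_euler('xyz',s['eef_rot']).as_matrix()
print(s['eef_pos'],M.T@(np.array([465.5,-288,165])-s['eef_pos'])/10)
I=manip.camera('scene')
print(blobs(I,(350,250,450,285),lambda c:c.min(2)>120))
E
```

```text
clock: 5.4
eef_pos: [504.7, -132.7, 281.2]
eef_rot: [-3.142, 0.0, 0.218]
wrist_force: [0.6, 0.4, 0.3]
finger_gap: 0.4
finger_force: 0.0
clock: 5.6
eef_pos: [505.4, -131.6, 281.1]
eef_rot: [-3.141, 0.0, 0.216]
wrist_force: [0.5, 0.7, -0.0]
finger_gap: 0.5
finger_force: 0.0
[ 505.42592482 -131.60077778  281.07335789] [-7.243397   14.42751391 11.60423407]
[(np.int32(92), array([427, 254,  13,   9]), array([433.01086957, 257.84782609])), (np.int32(233), array([365, 259,  19,  16]), array([374.        , 266.51072961]))]
```

The cap is back up: its blob is at (374,266.5), as before. Next I'll move above the pad.

```bash
python3 -m creep '[[-1,[-7.2,14.4,0],0],[-1,[-7.2,14.4,0],0],[-1,[-7.2,14.4,0],0],[-1,[-7.2,14.4,0],0],[-1,[-7.2,14.4,0],0],[-1,[-7.2,14.4,4],0],[-1,[-7.2,14.4,8],0],[-1,[-7.2,14.4,11.6],0],[-1,[-7.2,14.4,11.6],0],[-1,[-7.2,14.4,11.6],0],[-1,[-7.2,14.4,11.6],0]]'
python3 - <<'E'
from h import *
s=manip.read_state();print(s['eef_pos'],s['wrist_force'])
I=[manip.camera(n) for n in('scene','top')]
im=np.hstack([cv2.resize(I[0][90:190,180:310],(390,300),interpolation=2),cv2.resize(I[1][185:285,340:470],(390,300),interpolation=2)])
cv2.imwrite('pics/c4.png',np.clip(im*1.7,0,255).astype(np.uint8)[:,:,::-1])
E
```

```text
clock: 6.75
eef_pos: [467.7, -286.8, 167.8]
eef_rot: [3.139, -0.002, 0.219]
wrist_force: [1.4, -0.5, 0.3]
finger_gap: 0.4
finger_force: 0.0
[ 467.70788601 -286.76422031  167.80230356] [ 1.41814337 -0.53736701  0.27682309]
```

View pics/c4.png

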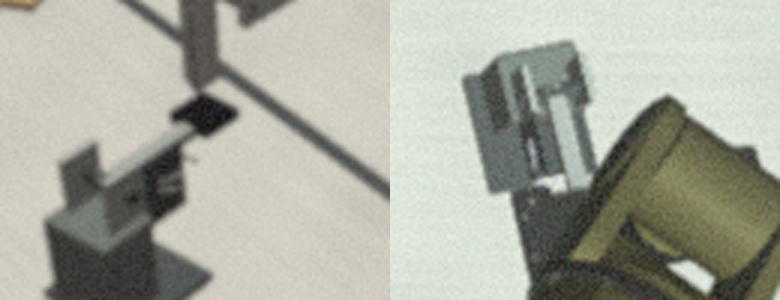

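The fingers hang centred over the pad. In the crop the tip is at (202,88) and the pad at (205,112). I'll press in stages.

```bash
python3 -m creep '[[-1,[0,0,1],0],[-1,[0,0,1.8],0],[-1,[0,0,2.4],0],[-1,[0,0,3],0],[-1,[0,0,3.5],0],[-1,[0,0,4],0],[-1,[0,0,4.3],0],[-1,[0,0,4.6],0],[-1,[0,0,4.6],0],[-1,[0,0,4.6],0]]'
```

```text
clock: 7.85
eef_pos: [466.9, -287.0, 119.6]
eef_rot: [3.141, -0.001, 0.218]
wrist_force: [-1.1, 2.4, 6.0]
finger_gap: 0.8
finger_force: 3.0
```

```bash
python3 -m creep '[[-1,[0,0,0.3],0],[-1,[0,0,0.6],0],[-1,[0,0,0.85],0],[-1,[0,0,0.85],0],[-1,[0,0,0.85],0],[-1,[0,0,0.85],0],[-1,[0,0,0.85],0],[-1,[0,0,0.85],0]]'
python3 - <<'E'
from h import *
s=manip.read_state();print(s['eef_pos'],s['wrist_force'])
I=[manip.camera(n) for n in('scene','top')]
im=np.hstack([cv2.resize(I[0][100:200,180:280],(400,400),interpolation=2),cv2.resize(I[1][185:285,360:460],(400,400),interpolation=2)])
cv2.imwrite('pics/c5.png',np.clip(im*1.7,0,255).astype(np.uint8)[:,:,::-1])
E
```

```text
clock: 8.65
eef_pos: [467.4, -287.2, 111.6]
eef_rot: [3.14, -0.002, 0.218]
wrist_force: [1.5, 3.3, 6.9]
finger_gap: 0.5
finger_force: 3.4
[ 467.3583578  -287.1912796   111.58085848] [1.515652   3.28106625 6.86427438]
```

View pics/c5.png

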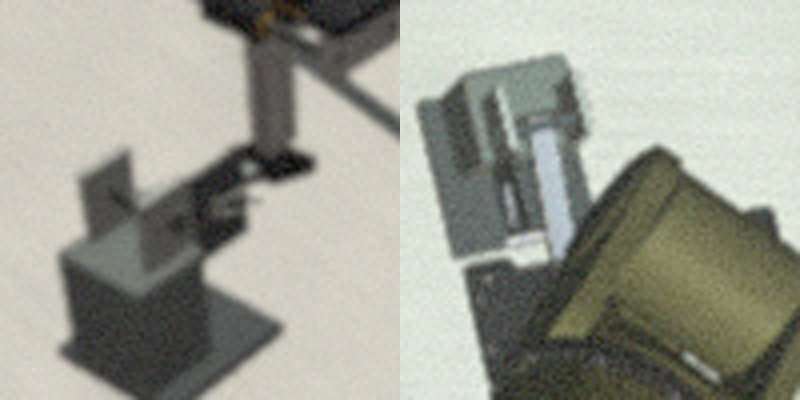

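The pad is down and the pointer sits between the marks, at about (250,200) in the crop. The force is 6.9 N and the tip is at 97.6 mm, so the lever is at about 0.29 rad. I'll hold it for a second, check it is steady and hand in.

```bash
python3 -m creep '[[-1,[0,0,0],0],[-1,[0,0,0],0],[-1,[0,0,0],0],[-1,[0,0,0],0],[-1,[0,0,0],0],[-1,[0,0,0],0],[-1,[0,0,0],0],[-1,[0,0,0],0],[-1,[0,0,0],0],[-1,[0,0,0],0]]'
python3 - <<'E'
from cell import manip
s=manip.read_state()
if 106<s['eef_pos'][2]<117 and 4<s['wrist_force'][2]<10: print(manip.sign_off())
else: print('no',s)
E
```

```text
clock: 9.75
eef_pos: [467.4, -287.2, 111.6]
eef_rot: [3.14, -0.002, 0.218]
wrist_force: [1.1, 1.9, 8.0]
finger_gap: 0.3
finger_force: 3.4
the job is handed in; nothing more can be done
None
```

I pressed the larger can's cap right down to its stop and it came back up, and I handed the job in at about 9.8 s still holding the inching lever at about half travel (estimated 0.29 rad), with the pointer between the marks and the loose things untouched.

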